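# Put away the stacked printing blocks

## Robot

A 7-joint arm with a two-finger parallel gripper is mounted at the origin on a cart in front of the work surface, level with it; the furniture and walls round the work are solid. World frame = base frame: x ahead of the robot, y to its left, z up, the work surface at z = 0. Lengths are in m, angles in rad, forces in N, time in s.
With the tool pointing down it reaches from about 0.4 to 0.85 m from the base axis. Payload 10.4 kg.
Tool frame: the origin (TCP) lies on the centre line of the jaws, within the pads' length; the fingertips stand 11 mm ahead of it and the grasp point (between the pads) lies 8 mm behind it; z points along the fingers, y is the line along which they close (so a half turn about z gives the same grasp; the last joint's range is limited). The gripper opens to 87 mm and grips with 3 to 60 N. Pads are 19 mm wide; open, the fingers measure 117 mm over their backs; the gripper's body (75 mm by 190 mm) begins 51 mm behind the grasp point.
Start: joints at [1.305, 0.332, -0.065, 1.46, 0.022, 1.35, -0.088], TCP at [0.15, -0.607, 0.234] pointing down, gripper open.
Joint ranges: [-2.6, 2.6], [-0.5, 2.12], [-1.47, 1.34], [0.16, 2.42], [-1.27, 4.41], [0.06, 2.06], [-2.6, 2.6]. Speed limits (rad/s): [2.22, 2.22, 2.79, 2.79, 3.14, 3.14, 3.14].

## Interface

Orientations are given as a unit quaternion [x, y, z, w].
In Python, from bench import r gives the robot as it stands.
- The arm moves only by the shell command python3 -m pendant 'ROWS' [OPENING] [FORCE]. ROWS is JSON, a list of rows, each a list of 4 numbers: the shift along the tool's x, y, z in m, then the turn about the tool's z in rad. A call has 1 to 8 rows; each row shifts and turns the commanded pose from where the row before left it, along the tool's axes as they then stand; what a row does not reach is not made up. A row lasts 1/12 s, in which the tool goes at most 41.7 mm and 7.16 degrees, less where a joint would pass 70% of its speed; a pose out of reach is approached as far as the arm can. A call with a gripper value outside its range is refused whole. OPENING is the opening, from 0 (shut) to 1 (fully open), set as the call begins (- or left out, the last holds). The fingers move at their own pace and stop on an object; FORCE is the grip in N (left out, the last holds). Time passes only in rows, so rows that do not move let the fingers close. It gives the time, the measured TCP pose, the force, the opening and the grip force at its end, in the units of the state.
- r.read_state(): the state, without advancing time (a new reading comes with each control period).
- r.camera(name): name is "scene" or "top" or "wrist"; returns a dict with "img" (384x512x3 uint8, red, green, blue), "camera_matrix" (3x3 intrinsics, pixels), "xyz" and "attitude" of the camera in the world. Camera axes: x right, y down, z forward; pixel columns grow to the right and rows downward; lengths in m; the calibration is good to about 2 mm. A picture is of the moment at which its call begins. There is no depth.
- r.close_job(): hands the job in; it is judged then, once.
Trained networks look in the newest picture that a camera, given by its name, has taken for a name from the list of things; names that differ only in an ending like _2 or _b are one class to them, and where a whole thing is asked for, a point or a joint stands for the part that bears it (a point fixed in the world has none). Each returns a list of dicts, best first, with "score" (0 to 1); they miss things now and then, are a little off and sometimes report something else, mostly with a low value. They report only what shows in the picture. A call takes as long as a camera call.
- r.outline_of(thing, camera): "mask" (384x512 bool, what is visible of it) and "bbox" ([centre column, centre row, width, height] in pixels, round what is visible of it).
The state is a dict: "time": time; "joint_positions": joint angles; "joint_vel": joint speeds; "joint_torque": joint torques, N m; "ee_pos": TCP position; "eef_rot": TCP orientation; "ft_force": force on the tool from outside, world axes, zero at the start; "torque": the same for the moment, N m; "width": finger opening in m; "grip_force": force on a finger pad.
Only numpy, scipy, OpenCV 4.12 (cv2) and the standard library are available. Lean on these libraries where they do the work, as an engineer would, in place of code of your own. Each camera call takes 0.05 s, during which the arm holds its last target. There are 200 camera calls.

## Task

The four lino printing blocks have been left in two stacks after printing. Take the stacks apart and put each block away in the tray of its own shape and size, lying flat on the tray floor with the printing face up, without tipping any block over. Leave the eraser and the paint tube where they are.

Things in the scene. Friction and masses are not known exactly. Their poses are not given: they have to be found in the camera images.
- large_block: Large oblong printing block, 50 mm (its x) by 104 mm (its y). Starts flat on the table as the bottom of a stack, with either the round or the small block lying on it. Wooden mount with a grey-brown lino face on top that has shallow pale cuts, 23 mm thick. Weighs under 0.2 kg. Origin at the centre of its underside, z up through the printing face. At the start its yaw is within 0.6 rad of zero.
- square_block: Square printing block, 64 by 64 mm. Starts flat on the table as the bottom of the other stack, with the other of those two lying on it. Wooden mount with a grey-brown lino face on top that has shallow pale cuts, 23 mm thick. Weighs under 0.2 kg. Origin at the centre of its underside, z up through the printing face. At the start its yaw is within 0.6 rad of zero.
- round_block: Round printing block, 46 mm diameter. Starts lying on the large or the square block, roughly at its middle, its underside 23 mm above the table. Wooden mount with a grey-brown lino face on top that has shallow pale cuts, 23 mm thick. Weighs under 0.2 kg. Origin at the centre of its underside, z up through the printing face. At the start its yaw is within 0.6 rad of zero.
- small_block: Small oblong printing block, 28 mm (its x) by 56 mm (its y). Starts lying on the square or the large block, roughly at its middle, its underside 23 mm above the table. Wooden mount with a grey-brown lino face on top that has shallow pale cuts, 23 mm thick. Weighs under 0.2 kg. Origin at the centre of its underside, z up through the printing face. At the start its yaw is within 0.6 rad of zero.
- large_tray: Storage tray fixed to the table for the large oblong block: plywood floor 4 mm thick, with a dark wooden rim round it, 6 mm wide, rim top 10 mm above the table. Inside 62 by 116 mm, outside 74 by 128 mm, so its block has 6 mm of play all round. Origin at the centre of its underside, on the table top, z up; the short side along x, the long side along y. Its yaw is within 0.35 rad of zero.
- square_tray: Storage tray fixed to the table for the square block: plywood floor 4 mm thick, with a dark wooden rim round it, 6 mm wide, rim top 10 mm above the table. Inside 76 by 76 mm, outside 88 by 88 mm, so its block has 6 mm of play all round. Origin at the centre of its underside, on the table top, z up; sides along x and y. Its yaw is within 0.35 rad of zero.
- round_tray: Storage tray fixed to the table for the round block: plywood floor 4 mm thick, with a dark wooden rim round it, 6 mm wide, rim top 10 mm above the table. Inside 58 mm diameter, outside 70 mm diameter, so its block has 6 mm of play all round. Origin at the centre of its underside, on the table top, z up. Its yaw is within 0.35 rad of zero.
- small_tray: Storage tray fixed to the table for the small oblong block: plywood floor 4 mm thick, with a dark wooden rim round it, 6 mm wide, rim top 10 mm above the table. Inside 40 by 68 mm, outside 52 by 80 mm, so its block has 6 mm of play all round. Origin at the centre of its underside, on the table top, z up; the short side along x, the long side along y. Its yaw is within 0.35 rad of zero.
- eraser: Eraser in a sleeve, 21 x 45 x 13 mm, loose on the table at the far left of the work. Not to be moved. Origin at the centre of its underside.
- paint_tube_3: Paint tube, 114 x 29 x 22 mm, loose on the table at the right edge of the work. Not to be moved. Origin at the centre of its underside.

How it is judged:
By the outcome, as a careful person would: the job done as asked, in the order asked, and still so for the second after the job is handed in, with the robot touching nothing.
It also fails if it takes over 93 s, if anything falls off the work surface, if the arm or the gripper's body presses on something with over 40 N, if the wrist force passes 120 N, or if a joint passes its speed limit or range.

## Working session

There is one attempt and no reset: what is moved stays moved. The work goes in short steps, Python scripts to look and compute and a shell command to move; the robot and the scene stay as the last step left them, time stands still between calls to the robot, and variables do not carry over. Pictures are saved under pics/ and viewed, at most 14 in all, crops included, and the job is handed in when it is done.

```bash
ls; mkdir -p pics; python3 - <<'E'
from bench import r
import cv2,numpy as np
s=r.read_state();print(s)
for n in ("top","scene"):
    c=r.camera(n);cv2.imwrite(f"pics/{n}0.png",cv2.cvtColor(c["img"],cv2.COLOR_RGB2BGR))
    print(n,c["camera_matrix"],c["xyz"],c["attitude"])
    for t in "large_block square_block round_block small_block large_tray square_tray round_tray small_tray eraser paint_tube_3".split():
        print(t,[(round(o["score"],2),np.round(o["bbox"]).tolist()) for o in r.outline_of(t,n)][:3])
E
```

```text
pics
{'time': 0.0, 'joint_positions': array([ 1.30538004,  0.33286682, -0.06469963,  1.46095989,  0.02158947,
        1.34986258, -0.08848577]), 'joint_vel': array([ 0.00212738, -0.00028422,  0.00086716, -0.00064663, -0.00035227,
        0.0009253 ,  0.00034686]), 'joint_torque': array([-5.15917818e-04, -6.23266983e+01,  2.45539681e-02, -3.89898670e+01,
       -6.13698503e-02,  3.98388016e-02,  1.43570282e-04]), 'ee_pos': array([ 0.15018324, -0.606308  ,  0.2327482 ]), 'eef_rot': array([ 9.92636840e-01,  1.21126429e-01, -1.11765586e-04, -6.91841912e-04]), 'ft_force': array([-0.55685764, -0.45519363,  0.32612908]), 'torque': array([-0.01611032,  0.02057659, -0.01103688]), 'grip_force': 0.0, 'width': 0.0869363960957698}
top [[469.22698124   0.         251.99983181]
 [  0.         469.22698124 196.02020881]
 [  0.           0.           1.        ]] [0.40535903 0.04595043 1.44052263] [ 0.71620904 -0.69582846  0.04446471 -0.02983729]
large_block [(0.56, [256.0, 170.0, 39.0, 22.0])]
square_block [(0.7, [307.0, 221.0, 25.0, 25.0])]
round_block [(0.46, [309.0, 222.0, 15.0, 15.0])]
small_blo
[... 401 characters left out ...]
62 190.45468914]
 [  0.           0.           1.        ]] [0.02992723 0.36662338 0.62282475] [-0.42820639  0.80906425 -0.35058982  0.1978411 ]
large_block [(0.88, [248.0, 182.0, 43.0, 29.0])]
square_block [(0.84, [335.0, 191.0, 34.0, 26.0])]
round_block [(0.52, [337.0, 181.0, 19.0, 18.0])]
small_block [(0.58, [337.0, 146.0, 35.0, 25.0]), (0.57, [248.0, 173.0, 23.0, 23.0])]
large_tray [(0.98, [293.0, 155.0, 49.0, 33.0]), (0.22, [336.0, 181.0, 16.0, 19.0])]
square_tray [(0.88, [279.0, 231.0, 57.0, 41.0])]
round_tray [(0.58, [212.0, 269.0, 35.0, 32.0])]
small_tray [(0.72, [188.0, 218.0, 39.0, 30.0])]
eraser [(0.51, [128.0, 245.0, 20.0, 20.0])]
paint_tube_3 [(0.78, [336.0, 146.0, 33.0, 26.0])]
```

```bash
cat > h.py <<'E'
from bench import r
import cv2,numpy as np
from scipy.spatial.transform import Rotation as R
def ray(c,px,z):
    K=c["camera_matrix"];A=R.from_quat(c["attitude"]).as_matrix()
    px=np.atleast_2d(px).astype(float)
    d=np.c_[(px[:,0]-K[0,2])/K[0,0],(px[:,1]-K[1,2])/K[1,1],np.ones(len(px))]@A.T
    o=np.array(c["xyz"]);return (o+d*((z-o[2])/d[:,2])[:,None])[:,:2]
def rect(c,thing,cam,z):
    # mask contour -> world plane z -> min-area rectangle
    out=[]
    for o in r.outline_of(thing,cam)[:2]:
        k,_=cv2.findContours(o["mask"].astype(np.uint8),cv2.RETR_EXTERNAL,cv2.CHAIN_APPROX_NONE)
        if not k: continue
        w=ray(c,max(k,key=len)[:,0,:],z)
        (cx,cy),(a,b),th=cv2.minAreaRect((w*1000).astype(np.float32))
        th=np.deg2rad(th)
        if a>b: a,b,th=b,a,th+np.pi/2   # short side a along th
        th=(th+np.pi/2)%np.pi-np.pi/2
        out.append((round(o["score"],2),"xy",round(cx),round(cy),"size",round(a),round(b),"yaw",round(th,3)))
    return out
E
python3 - <<'E'
from h import *
c=r.camera("top")
for t,z in dict(large_block=.023,square_block=.023,round_block=.046,small_block=.046,large_tray=.01,square_tray=.01,round_tray=.01,small_tray=.01,eraser=.013,paint_tube_3=.02).items(): print(t,rect(c,t,"top",z))
im=c["img"][140:270,130:370]
cv2.imwrite("pics/top1.png",cv2.cvtColor(cv2.resize(im,None,fx=3.3,fy=3.3,interpolation=cv2.INTER_CUBIC),cv2.COLOR_RGB2BGR))
E
```

```text
large_block [(0.96, 'xy', 634, 11, 'size', 55, 105, 'yaw', np.float64(0.253))]
square_block [(0.79, 'xy', 481, -149, 'size', 58, 59, 'yaw', np.float64(0.324))]
round_block [(0.51, 'xy', 485, -153, 'size', 39, 42, 'yaw', np.float64(0.029))]
small_block [(0.46, 'xy', 637, 10, 'size', 32, 59, 'yaw', np.float64(0.393))]
large_tray [(0.61, 'xy', 656, -155, 'size', 73, 129, 'yaw', np.float64(-0.063))]
square_tray [(0.87, 'xy', 460, 40, 'size', 93, 93, 'yaw', np.float64(0.192)), (0.71, 'xy', 637, 10, 'size', 53, 105, 'yaw', np.float64(0.261))]
round_tray [(0.96, 'xy', 455, 216, 'size', 66, 67, 'yaw', np.float64(-0.749))]
small_tray [(0.61, 'xy', 602, 190, 'size', 53, 81, 'yaw', np.float64(0.131)), (0.47, 'xy', 458, 39, 'size', 90, 90, 'yaw', np.float64(-1.376))]
eraser [(0.55, 'xy', 614, 338, 'size', 23, 44, 'yaw', np.float64(0.69)), (0.3, 'xy', 459, 41, 'size', 86, 88, 'yaw', np.float64(0.212))]
paint_tube_3 [(0.84, 'xy', 619, -277, 'size', 28, 109, 'yaw', np.float64(-1.424))]
```

View pics/top1.png

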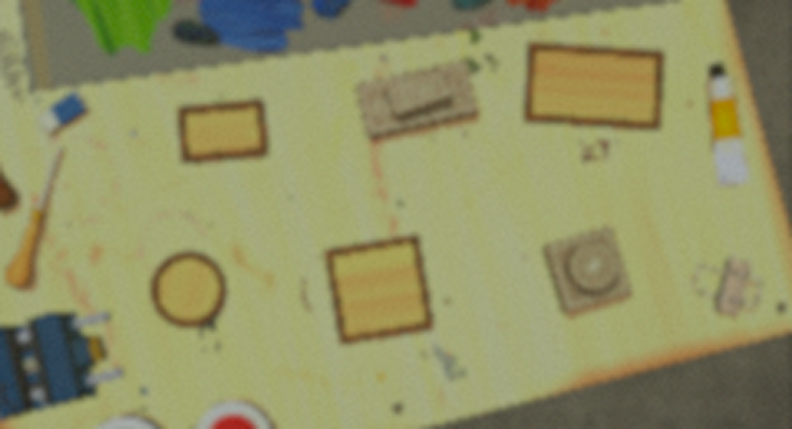

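View pics/scene0.png

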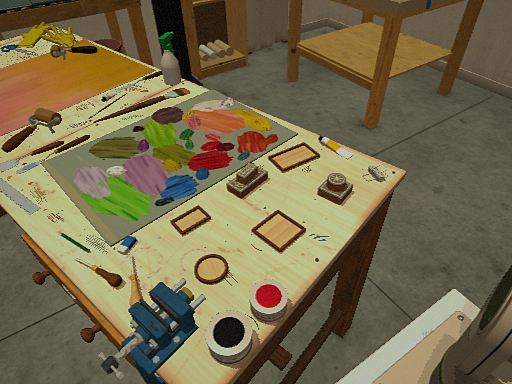

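The two views agree. Top crop: small on large at about (415,95), round on square at (590,268). Trays are small (222,130), round (188,288), square (378,288) and large (594,85). The vise and tins are by the near left, at about (60,350) and (235,420). I'll move above the round/square stack.

```bash
python3 -m pendant '[[0.029,-0.024,0,0],[0.029,-0.024,0,0],[0.029,-0.024,0,0],[0.029,-0.024,0,0],[0.029,-0.024,0,0],[0.029,-0.024,0,0],[0.029,-0.024,0,0],[0.029,-0.024,0,0]]' 1 20
python3 -m pendant '[[0.029,-0.024,0,0],[0.029,-0.024,0,0],[0.029,-0.024,0,0],[0.029,-0.024,0,0],[0.029,-0.024,0,0],[0.029,-0.024,0,0],[0.029,-0.024,0,0],[0,0,0,-0.12]]'
python3 -m pendant '[[0,0,0,-0.12],[0,0,0,-0.12],[0,0,0,-0.12],[0,0,0,-0.12],[0,0,0,-0.12],[0,0,0,-0.12],[0,0,0,-0.12],[0,0,0,-0.12]]'
python3 -m pendant '[[0,0,0,-0.12],[0,0,0,-0.12],[0,0,0,-0.12],[0,0,0,-0.12],[0,0,0,-0.12],[0,0,0,0],[0,0,0,0]]'
cat >> h.py <<'E'
def psi():
    X=R.from_quat(r.read_state()["eef_rot"]).as_matrix()[:,0]; return np.arctan2(X[1],X[0])
def togo(x,y,z,p):
    "shift in present tool axes, and turn, to reach TCP x,y,z (m) with tool-x heading p"
    s=r.read_state();M=R.from_quat(s["eef_rot"]).as_matrix()
    d=M.T@(np.array([x,y,z])-s["ee_pos"]);t=-((p-psi()+np.pi)%(2*np.pi)-np.pi)
    print("to go",np.round(d,4),"turn",round(t,3))
def status():
    s=r.read_state();print(round(s["time"],2),np.round(s["ee_pos"],4),"psi",round(psi(),3),"w",round(s["width"],4),"q",np.round(s["joint_positions"],2))
def snap(n,f):
    c=r.camera(n);cv2.imwrite(f"pics/{f}.png",cv2.cvtColor(c["img"],cv2.COLOR_RGB2BGR));return c
E
python3 - <<'E'
from h import *
status();c=snap("wrist","w1");print(c["xyz"],c["camera_matrix"][0,0])
for t,z in dict(square_block=.023,round_block=.046,large_tray=.01,square_tray=.01).items(): print(t,rect(c,t,"wrist",z))
E
```

```text
time: 2.32
ee_pos: [0.3301, -0.3629, 0.2338]
eef_rot: [0.993, 0.121, 0.0, 0.0]
ft_force: [1.3, -1.1, 0.3]
width: 0.0869
grip_force: 0.0
time: 2.98
ee_pos: [0.4895, -0.1452, 0.234]
eef_rot: [0.984, 0.181, 0.001, -0.001]
ft_force: [0.2, 1.1, 0.4]
width: 0.0868
grip_force: 0.0
time: 3.65
ee_pos: [0.486, -0.1527, 0.2337]
eef_rot: [0.787, 0.617, 0.0, 0.0]
ft_force: [0.0, -0.2, -0.0]
width: 0.087
grip_force: 0.0
time: 4.23
ee_pos: [0.4859, -0.1527, 0.2336]
eef_rot: [0.574, 0.819, -0.0, 0.0]
ft_force: [0.1, -0.1, -0.1]
width: 0.0869
grip_force: 0.0
4.23 [ 0.4859 -0.1527  0.2336] psi 1.919 w 0.0869 q [ 0.81  0.12 -0.64  1.73  0.08  1.31  0.5 ]
[ 0.45806577 -0.07442038  0.38523896] 282.3983059513018
square_block [(0.63, 'xy', 484, -151, 'size', 63, 67, 'yaw', np.float64(0.323))]
round_block [(0.94, 'xy', 486, -151, 'size', 45, 48, 'yaw', np.float64(0.349))]
large_tray [(0.82, 'xy', 655, -155, 'size', 80, 126, 'yaw', np.float64(-0.035))]
square_tray []
```

View pics/w1.png

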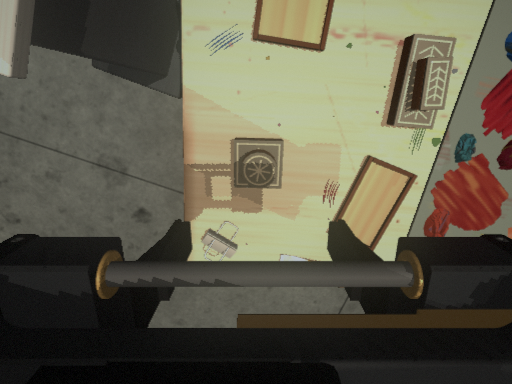

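The wrist view shows the round block centred on the square at about (259,165), with the jaws straddling it. The gripper body is long along the closing line. I'll descend and grip the round block.

```bash
python3 -m pendant '[[0.002,0,0.032,0],[0,0,0.032,0],[0,0,0.032,0],[0,0,0.032,0],[0,0,0.032,0],[0,0,0.032,0],[0,0,0,0],[0,0,0,0]]' 1 20
python3 -m pendant '[[0,0,0,0],[0,0,0,0],[0,0,0,0],[0,0,0,0],[0,0,0,0],[0,0,0,0]]' 0 20
python3 -m pendant '[[0,0,-0.01,0],[0,0,-0.02,0],[0,0,-0.03,0],[0,0,-0.03,0],[0,0,-0.02,0],[0,0,0,0],[0,0,0,0]]'
python3 - <<'E'
from h import *
status();togo(.456,.216,.152,2.2)
c=snap("scene","s1")
for t in ("round_block","square_block"): print(t,[(o["score"],o["bbox"]) for o in r.outline_of(t,"scene")])
cv2.imwrite("pics/s1c.png",cv2.cvtColor(cv2.resize(c["img"][120:380,140:400],None,fx=2.3,fy=2.3),cv2.COLOR_RGB2BGR))
E
```

```text
time: 5.15
ee_pos: [0.4845, -0.1503, 0.041]
eef_rot: [0.573, 0.82, -0.0, -0.002]
ft_force: [1.3, -0.5, 0.3]
width: 0.0869
grip_force: 0.0
time: 5.65
ee_pos: [0.4855, -0.151, 0.0421]
eef_rot: [0.572, 0.82, -0.0, 0.0]
ft_force: [0.0, -0.3, -0.0]
width: 0.0551
grip_force: 0.0
time: 6.23
ee_pos: [0.486, -0.151, 0.1532]
eef_rot: [0.572, 0.82, 0.0, 0.001]
ft_force: [0.4, 0.4, -0.8]
width: 0.0082
grip_force: 0.0
6.23 [ 0.486  -0.151   0.1532] psi 1.923 w 0.0082 q [ 0.8   0.19 -0.64  1.84  0.13  1.14  0.46]
to go [0.3548 0.0984 0.0006] turn -0.277
round_block [(0.71, [335.8, 180.4, 16.6, 19.5])]
square_block [(0.73, [332.7, 191.6, 30.4, 30.2]), (0.33, [211.6, 268.2, 37.1, 33.4])]
```

View pics/s1c.png

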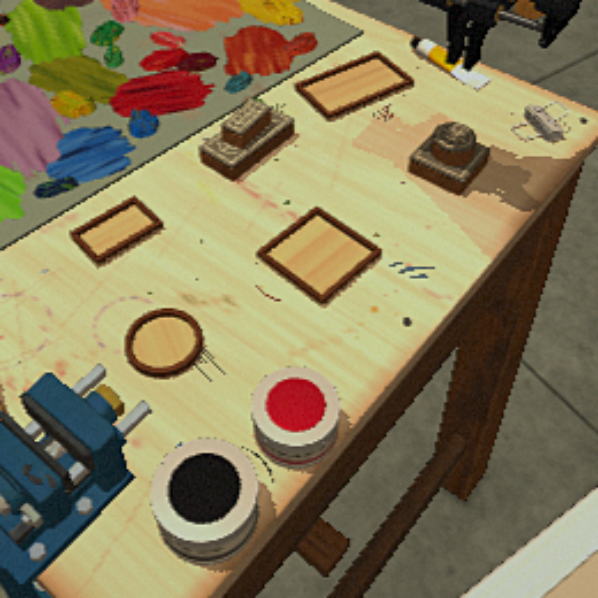

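The jaws were too slow and closed above the block. The round block is still on the square at crop (450,150). I'll reopen partly and repeat with a longer close.

```bash
python3 -m pendant '[[0,0,0,0],[0,0,0,0],[0,0,0,0],[0,0,0,0],[0,0,0,0],[0,0,0,0],[0,0,0,0],[0,0,0,0]]' 0.75 20
python3 -m pendant '[[0,0,0,0],[0,0,0,0],[0,0,0,0],[0,0,0,0]]'
python3 - <<'E'
from h import *
status();c=r.camera("wrist")
for t,z in dict(square_block=.023,round_block=.046).items(): print(t,rect(c,t,"wrist",z))
E
```

```text
time: 7.05
ee_pos: [0.4853, -0.1508, 0.1516]
eef_rot: [0.572, 0.82, -0.0, 0.0]
ft_force: [0.3, -0.8, 0.9]
width: 0.0472
grip_force: 0.0
time: 7.38
ee_pos: [0.4853, -0.1508, 0.1516]
eef_rot: [0.572, 0.82, -0.0, 0.0]
ft_force: [-0.0, -0.5, 0.4]
width: 0.0642
grip_force: 0.0
7.38 [ 0.4853 -0.1508  0.1516] psi 1.923 w 0.0642 q [ 0.79  0.2  -0.64  1.84  0.13  1.14  0.46]
square_block [(0.88, 'xy', 484, -150, 'size', 64, 68, 'yaw', np.float64(0.325))]
round_block [(0.84, 'xy', 483, -152, 'size', 44, 49, 'yaw', np.float64(0.353))]
```

```bash
python3 -m pendant '[[0,-0.001,0.03,0],[0,0,0.03,0],[0,0,0.03,0],[0,0,0.02,0],[0,0,0,0],[0,0,0,0]]'
python3 -m pendant '[[0,0,0,0],[0,0,0,0],[0,0,0,0],[0,0,0,0],[0,0,0,0],[0,0,0,0],[0,0,0,0]]' 0 20
```

```text
time: 8.03
ee_pos: [0.484, -0.1508, 0.0413]
eef_rot: [0.572, 0.82, -0.0, -0.001]
ft_force: [1.0, 0.8, -0.1]
width: 0.065
grip_force: 0.0
time: 8.62
ee_pos: [0.4849, -0.1515, 0.0425]
eef_rot: [0.572, 0.82, -0.0, 0.001]
ft_force: [-1.5, -0.5, 7.3]
width: 0.0454
grip_force: 20.0
```

```bash
python3 -m pendant '[[0,0,-0.01,0],[0,0,-0.03,0],[0,0,-0.04,0],[0,0,-0.03,0],[0.03,0.01,0,0],[0.036,0.01,0,0],[0.036,0.01,0,0],[0.036,0.01,0,0]]'
python3 -m pendant '[[0.036,0.01,0,0],[0.036,0.01,0,0],[0.036,0.01,0,0],[0.036,0.01,0,0],[0.036,0.01,0,0],[0.036,0.01,0,0],[0,0,0,-0.09],[0,0,0,-0.09]]'
python3 -m pendant '[[0,0,0,-0.09],[0,0,0,0],[0,0,0,0],[0,0,0,0]]'
python3 - <<'E'
from h import *
status();c=snap("wrist","w2")
for t,z in dict(round_tray=.01,round_block=.154,small_tray=.01).items(): print(t,rect(c,t,"wrist",z))
togo(.456,.216,.0235,2.2)
E
```

```text
time: 9.28
ee_pos: [0.474, -0.0063, 0.1525]
eef_rot: [0.573, 0.82, 0.0, 0.001]
ft_force: [0.5, -0.0, -0.3]
width: 0.0458
grip_force: 20.0
time: 9.95
ee_pos: [0.455, 0.2188, 0.1523]
eef_rot: [0.492, 0.87, 0.0, -0.0]
ft_force: [0.2, -0.3, -0.4]
width: 0.0455
grip_force: 20.0
time: 10.28
ee_pos: [0.4562, 0.2154, 0.1519]
eef_rot: [0.458, 0.889, -0.0, 0.0]
ft_force: [0.3, 0.2, -0.5]
width: 0.0454
grip_force: 20.0
10.28 [0.4562 0.2154 0.1519] psi 2.189 w 0.0454 q [ 0.32  0.25 -0.95  1.84  0.23  1.16 -0.09]
round_tray [(0.95, 'xy', 454, 219, 'size', 64, 68, 'yaw', np.float64(-0.918))]
round_block [(0.64, 'xy', 452, 223, 'size', 37, 45, 'yaw', np.float64(-0.951))]
small_tray [(0.24, 'xy', 453, 219, 'size', 64, 68, 'yaw', np.float64(-0.918))]
to go [6.000e-04 1.000e-04 1.281e-01] turn -0.009
```

View pics/w2.png

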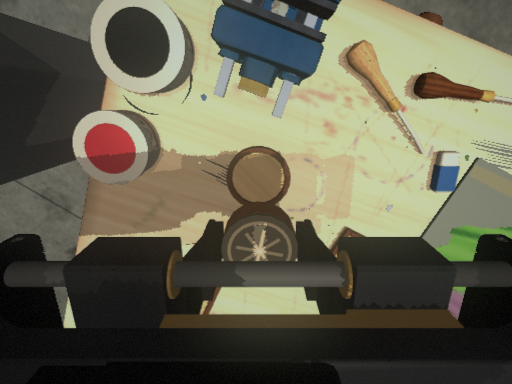

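The round tray is at about (258,177) with the block held just below it at (260,243). Nothing blocks the way down: the vise rod tips are at row 110, and the red tin's edge is at column 160. I'll lower and release.

```bash
python3 -m pendant '[[0.001,0,0.03,0],[0,0,0.035,0],[0,0,0.03,0],[0,0,0.02,0],[0,0,0.01,0],[0,0,0.003,0],[0,0,0,0],[0,0,0,0]]'
python3 -m pendant '[[0,0,0,0],[0,0,0,0],[0,0,0,0],[0,0,0,0],[0,0,0,0],[0,0,0,0]]' 0.75
python3 -m pendant '[[0,0,-0.02,0],[0,0,-0.04,0],[0,0,-0.04,0],[0,0,-0.03,0],[0,0,0,0],[0,0,0,0]]'
python3 - <<'E'
from h import *
status();c=snap("wrist","w3")
for t,z in dict(round_tray=.01,round_block=.027,small_tray=.01).items(): print(t,rect(c,t,"wrist",z))
togo(.635,.011,.152,1.57+.26)
E
```

```text
time: 11.15
ee_pos: [0.456, 0.2168, 0.0242]
eef_rot: [0.457, 0.889, 0.0, 0.0]
ft_force: [-0.3, 0.4, -0.4]
width: 0.0456
grip_force: 20.0
time: 11.65
ee_pos: [0.4557, 0.2164, 0.0236]
eef_rot: [0.457, 0.89, 0.0, 0.0]
ft_force: [0.3, 0.4, -0.2]
width: 0.0646
grip_force: 0.0
time: 12.15
ee_pos: [0.4566, 0.2167, 0.1552]
eef_rot: [0.457, 0.889, 0.001, 0.002]
ft_force: [0.3, -0.3, 0.2]
width: 0.0652
grip_force: 0.0
12.15 [0.4566 0.2167 0.1552] psi 2.192 w 0.0652 q [ 0.33  0.25 -0.96  1.84  0.23  1.17 -0.09]
round_tray [(0.76, 'xy', 455, 217, 'size', 69, 69, 'yaw', np.float64(1.005))]
round_block [(0.85, 'xy', 457, 217, 'size', 46, 48, 'yaw', np.float64(0.622))]
small_tray [(0.91, 'xy', 593, 220, 'size', 22, 48, 'yaw', np.float64(1.414))]
to go [-2.716e-01  2.690e-02  1.000e-04] turn 0.363
```

View pics/w3.png

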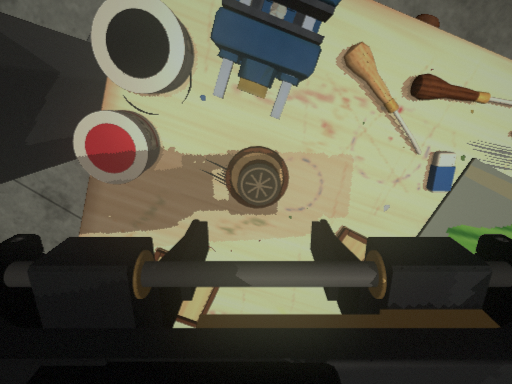

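The round block lies inside its tray rim at about (259,180). Next is the small block on the large one.

```bash
python3 -m pendant '[[-0.034,0.003,0,0],[-0.034,0.003,0,0],[-0.034,0.003,0,0],[-0.034,0.003,0,0],[-0.034,0.003,0,0],[-0.034,0.004,0,0],[-0.034,0.004,0,0],[-0.034,0.004,0,0]]'
python3 -m pendant '[[0,0,0,0.12],[0,0,0,0.12],[0,0,0,0.12],[0,0,0,0],[0,0,0,0]]' 0.6
python3 - <<'E'
from h import *
status();c=snap("wrist","w4")
for t,z in dict(large_block=.023,small_block=.046).items(): print(t,rect(c,t,"wrist",z))
E
```

```text
time: 13.02
ee_pos: [0.6363, 0.0096, 0.1519]
eef_rot: [0.457, 0.89, -0.001, -0.001]
ft_force: [0.1, -0.1, -0.2]
width: 0.0653
grip_force: 0.0
time: 13.43
ee_pos: [0.6355, 0.0114, 0.1525]
eef_rot: [0.607, 0.795, -0.001, -0.001]
ft_force: [-0.1, -0.0, -0.0]
width: 0.0528
grip_force: 0.0
13.43 [0.6355 0.0114 0.1525] psi 1.837 w 0.0528 q [ 0.44  0.51 -0.72  1.5   0.34  1.26 -0.05]
large_block [(0.81, 'xy', 638, 12, 'size', 50, 107, 'yaw', np.float64(0.263))]
small_block [(0.57, 'xy', 639, 11, 'size', 28, 60, 'yaw', np.float64(0.369))]
```

View pics/w4.png

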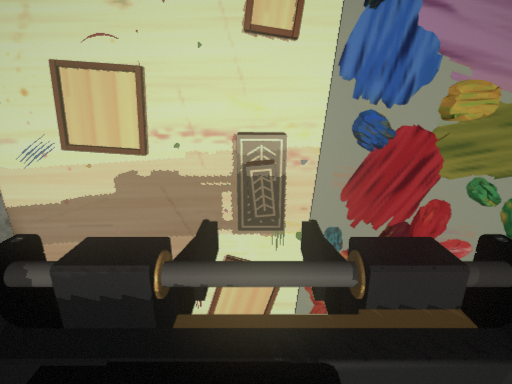

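The small block sits on the large at about (261,190), tilted 0.1 rad relative to it. I'll align and grip.

```bash
python3 -m pendant '[[-0.001,0.003,0.0,-0.1],[0,0,0.03,0],[0,0,0.03,0],[0,0,0.03,0],[0,0,0.02,0],[0,0,0,0],[0,0,0,0]]'
python3 -m pendant '[[0,0,0,0],[0,0,0,0],[0,0,0,0],[0,0,0,0],[0,0,0,0],[0,0,0,0],[0,0,0,0],[0,0,0,0]]' 0 20
python3 - <<'E'
from h import *
status();togo(.602,.190,.042,1.57+.131)
E
```

```text
time: 14.17
ee_pos: [0.6386, 0.011, 0.0431]
eef_rot: [0.568, 0.823, -0.0, -0.001]
ft_force: [-0.5, 0.1, 0.6]
width: 0.052
grip_force: 0.0
time: 14.83
ee_pos: [0.6396, 0.0109, 0.0444]
eef_rot: [0.568, 0.823, 0.0, 0.001]
ft_force: [-1.5, -0.5, 5.9]
width: 0.0277
grip_force: 20.0
14.83 [0.6396 0.0109 0.0444] psi 1.933 w 0.0277 q [ 0.42  0.63 -0.68  1.58  0.43  1.09 -0.02]
to go [0.1808 0.0283 0.0023] turn 0.232
```

```bash
python3 -m pendant '[[0,0,-0.01,0],[0,0,-0.03,0],[0,0,-0.04,0],[0,0,-0.03,0],[0.03,0.005,0,0],[0.03,0.005,0,0],[0.03,0.005,0,0],[0.03,0.005,0,0]]'
python3 -m pendant '[[0.03,0.005,0,0],[0.03,0.004,0,0],[0,0,0,0.116],[0,0,0,0.116],[0,0,0,0],[0,0,0,0],[0,0,0,0]]'
python3 - <<'E'
from h import *
status();c=snap("wrist","w5")
for t,z in dict(small_tray=.01,small_block=.158).items(): print(t,rect(c,t,"wrist",z))
c=r.camera("top");
for t,z in dict(small_tray=.01,large_block=.023).items(): print(t,rect(c,t,"top",z))
E
```

```text
time: 15.5
ee_pos: [0.6149, 0.1314, 0.1544]
eef_rot: [0.568, 0.823, 0.0, 0.0]
ft_force: [0.1, 0.0, -0.5]
width: 0.0279
grip_force: 20.0
time: 16.08
ee_pos: [0.6026, 0.1891, 0.1537]
eef_rot: [0.658, 0.753, -0.0, 0.0]
ft_force: [-0.1, 0.3, -1.0]
width: 0.0276
grip_force: 20.0
16.08 [0.6026 0.1891 0.1537] psi 1.704 w 0.0276 q [ 0.17  0.5  -0.74  1.51  0.35  1.26 -0.48]
small_tray [(0.82, 'xy', 602, 202, 'size', 52, 58, 'yaw', np.float64(0.11))]
small_block [(0.67, 'xy', 602, 202, 'size', 28, 43, 'yaw', np.float64(0.135))]
small_tray []
large_block [(0.59, 'xy', 635, 10, 'size', 55, 106, 'yaw', np.float64(0.273))]
```

View pics/w5.png

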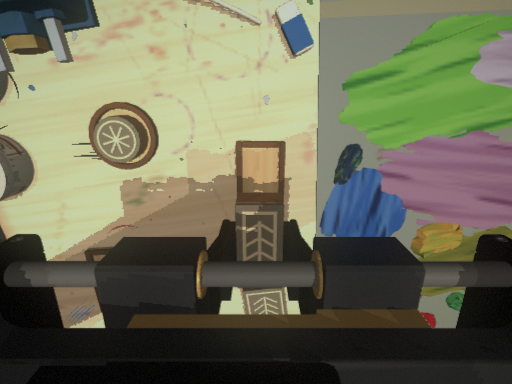

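The small tray's far edge is at row 141 and its sides are at columns 236–285. The held block is centred between them. I'll lower with a 2 mm forward correction.

```bash
python3 -m pendant '[[0.002,0,0.03,0],[0,0,0.035,0],[0,0,0.03,0],[0,0,0.02,0],[0,0,0.01,0],[0,0,0.002,0],[0,0,0,0],[0,0,0,0]]'
python3 - <<'E'
from h import *
status(); print(r.read_state()["ft_force"])
E
```

```text
time: 17.05
ee_pos: [0.603, 0.1919, 0.0277]
eef_rot: [0.66, 0.752, 0.001, 0.0]
ft_force: [0.3, 0.6, 0.0]
width: 0.0276
grip_force: 20.0
17.05 [0.603  0.1919 0.0277] psi 1.701 w 0.0276 q [ 0.13  0.63 -0.68  1.61  0.44  1.05 -0.55]
[0.31841943 0.60648125 0.02975141]
```

```bash
python3 -m pendant '[[0,0,0.002,0],[0,0,0.002,0],[0,0,0,0],[0,0,0,0]]'
python3 -m pendant '[[0,0,0,0],[0,0,0,0],[0,0,0,0],[0,0,0,0],[0,0,0,0],[0,0,0,0]]' 0.65
python3 -m pendant '[[0,0,-0.02,0],[0,0,-0.04,0],[0,0,-0.04,0],[0,0,-0.03,0],[0,0,0,0],[0,0,0,0]]' 
python3 - <<'E'
from h import *
status();c=snap("wrist","w6")
for t,z in dict(small_tray=.01,small_block=.027).items(): print(t,rect(c,t,"wrist",z))
togo(.637,.010,.155,1.57+.263)
E
```

```text
time: 17.38
ee_pos: [0.6033, 0.1918, 0.0243]
eef_rot: [0.66, 0.752, 0.001, 0.001]
ft_force: [-1.4, -1.2, 9.1]
width: 0.0281
grip_force: 20.0
time: 17.88
ee_pos: [0.6022, 0.1915, 0.0224]
eef_rot: [0.66, 0.752, -0.0, -0.0]
ft_force: [0.0, -0.8, -0.2]
width: 0.0546
grip_force: 0.0
time: 18.38
ee_pos: [0.6032, 0.192, 0.1544]
eef_rot: [0.66, 0.752, 0.001, 0.001]
ft_force: [-0.5, -0.3, -1.1]
width: 0.0562
grip_force: 0.0
18.38 [0.6032 0.192  0.1544] psi 1.701 w 0.0562 q [ 0.17  0.5  -0.74  1.51  0.35  1.26 -0.48]
small_tray [(0.75, 'xy', 604, 191, 'size', 52, 80, 'yaw', np.float64(0.117))]
small_block [(0.64, 'xy', 604, 192, 'size', 30, 60, 'yaw', np.float64(0.131))]
to go [-0.1841  0.0116 -0.0039] turn -0.132
```

View pics/w6.png

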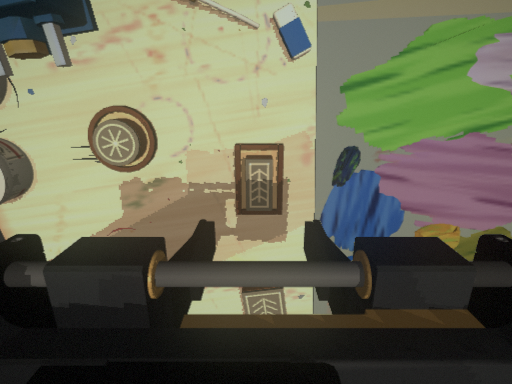

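The small block is flat inside its tray at about (260,180). Next is the large block.

```bash
python3 -m pendant '[[-0.03,0.002,0,0],[-0.03,0.002,0,0],[-0.031,0.002,0,0],[-0.031,0.002,0,0],[-0.031,0.002,0,0],[-0.031,0.002,0,0],[0,0,0,-0.066],[0,0,0,-0.066]]' 0.85
python3 -m pendant '[[0,0,0,0],[0,0,0,0]]'
python3 - <<'E'
from h import *
status();c=snap("wrist","w7")
for t,z in dict(large_block=.023).items(): print(t,rect(c,t,"wrist",z))
E
```

```text
time: 19.2
ee_pos: [0.6376, 0.0073, 0.1505]
eef_rot: [0.609, 0.793, -0.001, -0.001]
ft_force: [0.2, 0.4, 0.0]
width: 0.0739
grip_force: 0.0
time: 19.37
ee_pos: [0.6374, 0.0108, 0.1513]
eef_rot: [0.609, 0.793, -0.0, -0.001]
ft_force: [-0.8, 0.6, -0.5]
width: 0.0743
grip_force: 0.0
19.37 [0.6374 0.0108 0.1513] psi 1.831 w 0.0743 q [ 0.44  0.51 -0.71  1.5   0.34  1.26 -0.06]
large_block [(0.66, 'xy', 638, 11, 'size', 51, 104, 'yaw', np.float64(0.258))]
```

```bash
python3 -m pendant '[[0,0,0.03,0],[0,0,0.035,0],[0,0,0.035,0],[0,0,0.022,0],[0,0,0.01,0],[0,0,0,0],[0,0,0,0]]'
python3 -m pendant '[[0,0,0,0],[0,0,0,0],[0,0,0,0],[0,0,0,0],[0,0,0,0],[0,0,0,0],[0,0,0,0],[0,0,0,0]]' 0 30
python3 - <<'E'
from h import *
status();togo(.656,-.155,.019,1.57-.045)
E
```

```text
time: 20.05
ee_pos: [0.6384, 0.0111, 0.0213]
eef_rot: [0.609, 0.793, 0.0, 0.0]
ft_force: [0.0, -0.6, 0.2]
width: 0.0741
grip_force: 0.0
time: 20.72
ee_pos: [0.6384, 0.0105, 0.0212]
eef_rot: [0.609, 0.793, 0.0, 0.0]
ft_force: [-1.4, -0.6, 6.8]
width: 0.0499
grip_force: 30.0
20.72 [0.6384 0.0105 0.0212] psi 1.833 w 0.0499 q [ 0.4   0.65 -0.65  1.6   0.44  1.05 -0.12]
to go [-0.1645 -0.0258  0.0023] turn 0.308
```

```bash
python3 -m pendant '[[0,0,-0.01,0],[0,0,-0.03,0],[0,0,-0.04,0],[0,0,-0.04,0],[-0.033,-0.005,0,0],[-0.033,-0.005,0,0],[-0.033,-0.005,0,0],[-0.033,-0.005,0,0]]'
python3 -m pendant '[[-0.033,-0.005,0,0],[0,0,0,0.103],[0,0,0,0.103],[0,0,0,0.103],[0,0,0,0],[0,0,0,0],[0,0,0,0]]'
python3 - <<'E'
from h import *
status();c=snap("wrist","w8")
for t,z in dict(large_tray=.01,large_block=.143).items(): print(t,rect(c,t,"wrist",z))
c=r.camera("scene");
for t,z in dict(large_tray=.01).items(): print(t,rect(c,t,"scene",z))
E
```

```text
time: 21.38
ee_pos: [0.6528, -0.1236, 0.1413]
eef_rot: [0.609, 0.794, -0.0, 0.0]
ft_force: [0.9, 0.9, -0.7]
width: 0.0497
grip_force: 30.0
time: 21.97
ee_pos: [0.6566, -0.155, 0.1407]
eef_rot: [0.722, 0.692, -0.0, 0.0]
ft_force: [0.5, 0.1, -0.0]
width: 0.0495
grip_force: 30.0
21.97 [ 0.6566 -0.155   0.1407] psi 1.528 w 0.0495 q [ 0.58  0.57 -0.6   1.4   0.32  1.27 -0.08]
large_tray [(0.56, 'xy', 660, -109, 'size', 31, 73, 'yaw', np.float64(1.529))]
large_block [(0.81, 'xy', 658, -132, 'size', 50, 65, 'yaw', np.float64(-0.041))]
large_tray [(0.97, 'xy', 652, -154, 'size', 82, 133, 'yaw', np.float64(-0.016))]
```

View pics/w8.png

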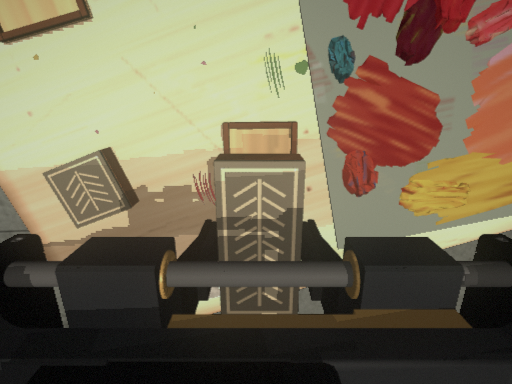

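The tray's far edge is at row 122, columns 222–297, and the held block is at columns 217–302, centred and parallel. I'll lower it.

```bash
python3 -m pendant '[[-0.001,0,0.03,0],[0,0,0.035,0],[0,0,0.03,0],[0,0,0.012,0],[0,0,0.005,0],[0,0,0.002,0],[0,0,0,0],[0,0,0,0]]'
python3 -m pendant '[[0,0,0.002,0],[0,0,0,0],[0,0,0,0]]'
```

```text
time: 22.88
ee_pos: [0.6578, -0.1563, 0.0286]
eef_rot: [0.724, 0.69, 0.001, 0.001]
ft_force: [0.1, 0.0, -1.4]
width: 0.0494
grip_force: 30.0
time: 23.13
ee_pos: [0.6569, -0.1563, 0.0253]
eef_rot: [0.724, 0.69, 0.0, 0.0]
ft_force: [-0.3, 0.2, 1.2]
width: 0.0497
grip_force: 30.0
```

```bash
python3 -m pendant '[[0,0,0.001,0],[0,0,0,0]]'
python3 -m pendant '[[0,0,0,0],[0,0,0,0],[0,0,0,0],[0,0,0,0],[0,0,0,0],[0,0,0,0]]' 0.85
python3 -m pendant '[[0,0,-0.02,0],[0,0,-0.04,0],[0,0,-0.04,0],[0,0,-0.025,0],[0,0,0,0],[0,0,0,0]]' 1
python3 - <<'E'
from h import *
status();c=snap("wrist","w9")
for t,z in dict(large_tray=.01,large_block=.027,square_block=.023).items(): print(t,rect(c,t,"wrist",z))
togo(.485,-.151,.15,1.57+.325)
E
```

```text
time: 23.3
ee_pos: [0.6569, -0.1563, 0.0252]
eef_rot: [0.724, 0.69, 0.0, 0.001]
ft_force: [-6.2, 0.8, 10.6]
width: 0.0498
grip_force: 30.0
time: 23.8
ee_pos: [0.6565, -0.1562, 0.0234]
eef_rot: [0.724, 0.69, -0.0, -0.0]
ft_force: [-0.2, 0.3, 0.6]
width: 0.0729
grip_force: 0.0
time: 24.3
ee_pos: [0.6575, -0.1563, 0.1504]
eef_rot: [0.724, 0.69, 0.001, 0.001]
ft_force: [-0.3, 0.4, -0.9]
width: 0.0867
grip_force: 0.0
24.3 [ 0.6575 -0.1563  0.1504] psi 1.524 w 0.0867 q [ 0.58  0.56 -0.6   1.39  0.32  1.28 -0.08]
large_tray [(0.97, 'xy', 658, -157, 'size', 75, 129, 'yaw', np.float64(-0.035))]
large_block [(0.65, 'xy', 657, -156, 'size', 51, 108, 'yaw', np.float64(-0.044))]
square_block [(0.61, 'xy', 489, -151, 'size', 64, 76, 'yaw', np.float64(-1.242))]
to go [-0.0028 -0.1708 -0.0027] turn -0.371
```

View pics/w9.png

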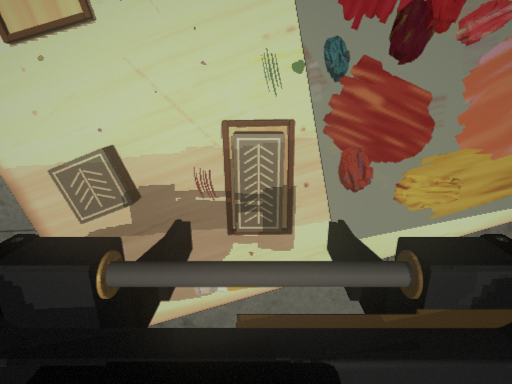

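The large block is inside its rim at about (259,180). On to the square block at (92,187).

```bash
python3 -m pendant '[[0,-0.034,0,0],[0,-0.034,0,0],[0,-0.034,0,0],[0,-0.034,0,0],[-0.003,-0.034,0,0],[0,0,0,-0.12],[0,0,0,-0.12],[0,0,0,-0.12]]'
python3 -m pendant '[[0,0,0,-0.01],[0,0,0,0],[0,0,0,0]]'
python3 - <<'E'
from h import *
status();c=snap("wrist","w10")
for t,z in dict(square_block=.023).items(): print(t,rect(c,t,"wrist",z))
E
```

```text
time: 25.17
ee_pos: [0.4855, -0.1515, 0.1479]
eef_rot: [0.586, 0.81, -0.001, -0.0]
ft_force: [-0.3, -0.2, 0.0]
width: 0.0868
grip_force: 0.0
time: 25.42
ee_pos: [0.4864, -0.1511, 0.148]
eef_rot: [0.586, 0.81, 0.0, -0.0]
ft_force: [0.6, -0.5, 0.3]
width: 0.087
grip_force: 0.0
25.42 [ 0.4864 -0.1511  0.148 ] psi 1.89 w 0.087 q [ 0.85  0.22 -0.71  1.84  0.15  1.14  0.41]
square_block [(0.57, 'xy', 483, -150, 'size', 66, 70, 'yaw', np.float64(0.323))]
```

```bash
python3 -m pendant '[[-0.001,-0.003,0.03,0],[0,0,0.035,0],[0,0,0.035,0],[0,0,0.02,0],[0,0,0.007,0],[0,0,0,0],[0,0,0,0]]'
python3 -m pendant '[[0,0,0,0],[0,0,0,0],[0,0,0,0],[0,0,0,0],[0,0,0,0],[0,0,0,0],[0,0,0,0],[0,0,0,0]]' 0 30
python3 - <<'E'
from h import *
status();togo(.459,.040,.02,1.57+.20)
E
```

```text
time: 26.1
ee_pos: [0.4848, -0.153, 0.0224]
eef_rot: [0.584, 0.811, 0.0, 0.0]
ft_force: [0.1, -0.1, 0.7]
width: 0.0869
grip_force: 0.0
time: 26.77
ee_pos: [0.4844, -0.1534, 0.0221]
eef_rot: [0.584, 0.812, -0.0, 0.0]
ft_force: [-1.4, -0.2, 5.7]
width: 0.0638
grip_force: 30.0
26.77 [ 0.4844 -0.1534  0.0221] psi 1.894 w 0.0638 q [ 0.79  0.39 -0.66  1.95  0.3   0.9   0.31]
to go [0.1914 0.0372 0.002 ] turn 0.124
```

```bash
python3 -m pendant '[[0,0,-0.01,0],[0,0,-0.03,0],[0,0,-0.04,0],[0,0,-0.04,0],[0.031,0.006,0,0],[0.032,0.006,0,0],[0.032,0.006,0,0],[0.032,0.006,0,0]]'
python3 -m pendant '[[0.032,0.006,0,0],[0.032,0.007,0,0],[0,0,0,0.118],[0,0,0,0],[0,0,0,0],[0,0,0,0]]'
python3 - <<'E'
from h import *
status();c=snap("wrist","w11")
for t,z in dict(square_tray=.01,square_block=.143).items(): print(t,rect(c,t,"wrist",z))
E
```

```text
time: 27.43
ee_pos: [0.466, -0.0237, 0.1422]
eef_rot: [0.584, 0.811, -0.0, 0.0]
ft_force: [-0.1, -0.6, -0.8]
width: 0.0635
grip_force: 30.0
time: 27.93
ee_pos: [0.4586, 0.0386, 0.1416]
eef_rot: [0.63, 0.776, -0.0, 0.0]
ft_force: [-0.2, 0.1, -1.3]
width: 0.0636
grip_force: 30.0
27.93 [0.4586 0.0386 0.1416] psi 1.777 w 0.0636 q [ 0.65  0.12 -0.86  1.96  0.1   1.11 -0.05]
square_tray [(0.92, 'xy', 457, 61, 'size', 45, 89, 'yaw', np.float64(-1.363))]
square_block [(0.8, 'xy', 456, 53, 'size', 51, 64, 'yaw', np.float64(-1.365))]
```

View pics/w11.png

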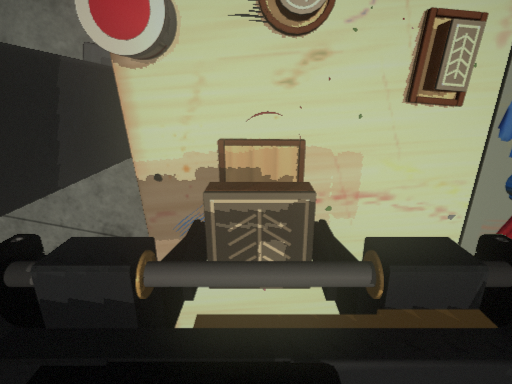

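The tray spans columns 219–305 and the held block 205–315. They are parallel, with the tray about 2 mm to the +y-tool side. I'll correct for that and lower.

```bash
python3 -m pendant '[[0,0.002,0.03,0],[0,0,0.035,0],[0,0,0.03,0],[0,0,0.012,0],[0,0,0.005,0],[0,0,0.002,0],[0,0,0,0],[0,0,0,0]]'
python3 -m pendant '[[0,0,0.002,0],[0,0,0,0],[0,0,0,0]]'
```

```text
time: 28.75
ee_pos: [0.4617, 0.0401, 0.0289]
eef_rot: [0.631, 0.776, 0.001, 0.001]
ft_force: [-0.1, 0.5, -0.2]
width: 0.0635
grip_force: 30.0
time: 29.0
ee_pos: [0.461, 0.04, 0.0261]
eef_rot: [0.631, 0.776, 0.0, 0.001]
ft_force: [-0.2, -0.1, 1.4]
width: 0.0638
grip_force: 30.0
```

```bash
python3 -m pendant '[[0,0,0.001,0],[0,0,0,0]]'
python3 -m pendant '[[0,0,0,0],[0,0,0,0],[0,0,0,0],[0,0,0,0],[0,0,0,0],[0,0,0,0]]' 1
python3 -m pendant '[[0,0,-0.02,0],[0,0,-0.04,0],[0,0,-0.04,0],[0,0,-0.04,0],[0,0,-0.04,0],[0,0,-0.02,0],[0,0,0,0],[0,0,0,0]]' 1
python3 - <<'E'
from h import *
status();c=snap("wrist","w12")
for t,z in dict(square_tray=.01,square_block=.027).items(): print(t,rect(c,t,"wrist",z))
E
```

```text
time: 29.17
ee_pos: [0.461, 0.04, 0.026]
eef_rot: [0.631, 0.776, -0.0, 0.001]
ft_force: [-8.8, -1.8, 23.2]
width: 0.0637
grip_force: 30.0
time: 29.67
ee_pos: [0.4605, 0.0401, 0.0245]
eef_rot: [0.631, 0.776, -0.0, -0.0]
ft_force: [0.1, 0.1, -0.1]
width: 0.086
grip_force: 0.0
time: 30.33
ee_pos: [0.4611, 0.0401, 0.2254]
eef_rot: [0.631, 0.776, 0.0, 0.001]
ft_force: [-1.2, -0.7, -1.6]
width: 0.0871
grip_force: 0.0
30.33 [0.4611 0.0401 0.2254] psi 1.775 w 0.0871 q [ 0.7   0.03 -0.88  1.84  0.02  1.28  0.02]
square_tray [(0.82, 'xy', 461, 40, 'size', 88, 89, 'yaw', np.float64(-1.365))]
square_block [(0.72, 'xy', 461, 43, 'size', 64, 66, 'yaw', np.float64(0.206)), (0.66, 'xy', 459, 208, 'size', 39, 45, 'yaw', np.float64(-1.364))]
```

View pics/w12.png

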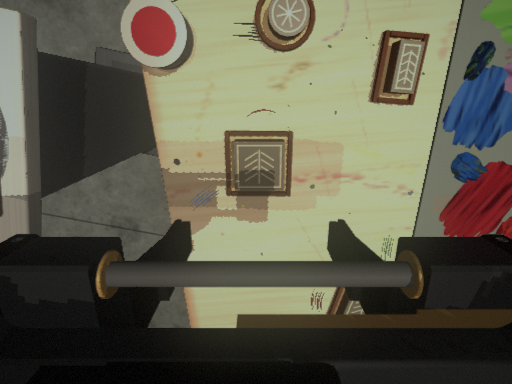

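The square block lies inside its rim at about (259,163), and the round and small blocks are still in their trays at (288,15) and (407,65). The arm is clear, so I'll hand in.

```bash
python3 -c "
from bench import r
print(r.close_job())"
```

```text
the job is handed in; nothing more can be done
None
```

All four blocks are lying face up in their own trays, the eraser and paint tube were not touched, and the job was handed in at about 30 s of the 93 s allowed; the hand-in gave no verdict.

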